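# Press a filter cell's sprung plate home and click its cover shut

## Robot

A 7-joint arm with a two-finger parallel gripper is mounted at the origin on a cart in front of the work surface, level with it; the furniture and walls round the work are solid. World frame = base frame: x ahead of the robot, y to its left, z up, the work surface at z = 0. Lengths are in m, angles in rad, forces in N, time in s.
With the tool pointing down it reaches from about 0.425 to 0.925 m from the base axis. Payload 6.8 kg.
Tool frame: the origin (TCP) lies at the very end of the fingers, on their centre line; the grasp point (between the pads) lies 19 mm behind it; z points along the fingers, y is the direction in which the jaws open and shut (so a half turn about z gives the same grasp; the last joint's range is limited). The gripper opens to 85 mm and grips with 20 to 120 N. Pads are 22 mm wide; open, the fingers measure 114 mm over their backs; the gripper's body (76 mm by 85 mm) begins 54 mm behind the grasp point. The pads swing forward as they close: fully open they stand 13 mm farther back than shut.
Start: joints at [1.062, 0.477, 0.022, 1.555, -0.011, 1.109, -0.083], TCP at [0.263, -0.622, 0.231] pointing down, gripper open.
Joint ranges: [-2.96, 2.96], [-0.34, 2.1], [-1.41, 1.46], [0.24, 2.44], [-1.37, 4.51], [0.17, 1.92], [-2.96, 2.96]. Speed limits (rad/s): [2.39, 2.39, 3.14, 3.14, 3.14, 3.14, 3.14].

## Interface

Orientations are given as a unit quaternion [x, y, z, w].
In Python, from rig import bot, imaging gives the robot as it stands.
- The arm moves only by the tool play_rows, never from a script. Its argument "series" is a list that holds one entry, the list of rows, each a list of 7 numbers: the opening, from 0 (shut) to 1 (fully open), then the shift along the tool's x, y, z in units of 40 mm (1.0 is 40 mm), then the turn, a rotation vector about the tool's x, y, z in units of 5 degrees (1.0 is 5 degrees). A call has 1 to 5 rows; each row shifts and turns the commanded pose from where the row before left it, along the tool's axes as they then stand; what a row does not reach is not made up. A row lasts 1/12 s, in which the tool goes at most 41.7 mm and 7.16 degrees, less where a joint would pass 70% of its speed; a pose out of reach is approached as far as the arm can. A call is refused whole if a number of a shift passes 1 or a number of a turn 1, either way. A call with a gripper value outside its range is refused whole. The fingers move at their own pace and stop on an object; "newtons" is the grip in N (left out, the last holds). Time passes only in rows, so rows that do not move let the fingers close. It gives the time, the measured TCP pose, the force and the opening at its end, in the units of the state.
- bot.observe(): the state, without advancing time (a new reading comes with each control period).
- imaging.capture(name): name is "scene" or "side" or "wrist"; returns (picture, depth): 400x640x3 uint8, red, green, blue; 400x640 float32, m along the optical axis (not along the pixel's ray), 0 where there is no reading.
- imaging.camera_model(name): a dict with "fx", "fy", "cx", "cy" (pixels), "k1" (the pictures are not rectified: a ray, as slopes to the right and down, at radius r is drawn at 1 + k1 r^2 times it, then the intrinsics apply), "R" (3x3) and "t" (3): a world point X has camera coordinates R X + t. Camera axes: x right, y down, z forward; pixel columns grow to the right and rows downward; lengths in m; the calibration is good to about 2 mm. A picture is of the moment at which its call begins: read the wrist's pose just before it. camera_model takes no time and is no camera call; for the wrist camera it gives the pose at the moment of the call.
- bot.sign_off(): hands the job in, once; it reports no verdict.
The state is a dict: "time_s": time; "q": joint angles; "joint_velocities": joint speeds; "effort": joint torques, N m; "ee_pos": TCP position; "eef_rot": TCP orientation; "contact_force": force on the tool from outside, world axes, zero at the start; "wrist_torque": the same for the moment, N m; "finger_gap": finger opening in m.
Only numpy, scipy, OpenCV 4.12 (cv2) and the standard library are available. Lean on these libraries where they do the work, as an engineer would, in place of code of your own. Each camera call takes 0.05 s, during which the arm holds its last target. There are 200 camera calls.

## Task

Take the tamper off its round green mat and press the perforated steel plate in the filter cell's well squarely down until it bottoms out and all three brass catches hold it down level; be firm but do not ram it. Stand the tamper back upright on the mat, then slide the blue cover along its rails over the well until its flexible tab clicks past the orange ledge. Do not touch the plate with the fingers, and leave the other things on the bench alone.

Things in the scene. Friction and masses are not known exactly. Their poses are not given: they have to be found in the camera images.
- cell: The filter cell, fixed: white block 90 x 230 mm, top face 45 mm above the bench, on a dark foot plate 110 x 250 x 8 mm; two aluminium rails along its long sides (tops 56 mm above the bench). Origin: centre of the underside, on the bench. z up; y runs along the rails, from the ledge end to the end where the open cover is parked.
- ledge_top (a point): Middle of the top edge of the orange ledge, 26 mm wide across the cell, ramped on its +y side; 50 mm above the bench, 107 mm from the cell's origin along the cell's -y.
- well_mouth (a point): Centre of the mouth of the round well (61 mm across), on the block's top face, 45 mm above the bench. Hard floor 22 mm below the mouth. Three brass spring catches with bevelled noses stick 5 mm out of its wall, 120 degrees apart, 4 to 12 mm below the mouth; a plate pushed down past them snaps under them.
- plate_center (a point): Centre (half-way up) of the loose perforated steel plate, 58.6 mm across, 8 mm thick, z its axis. It starts level on a sprung seat in the well, top face 4 mm above the mouth, where it would block the cover; it goes down 18 mm to the hard floor, and under the catches it may rise again 1.5 mm. More than 45 N from the tamper damages it.
- spring_seat (a joint): How far the sprung seat under the plate is pushed down (m): 0 at the start, 0.018 with the plate on the well's floor, 0.0165 held by the catches. The spring pushes back with 2 N at first, 6 N at the bottom. 4 to 8 mm down the plate's rim forces the catches aside, a hump of up to about 10 N in all; they snap over the plate 1.5 mm before the floor, where it stops dead. About 18 N seats it.
- tamper_mid (a point): Centre (half-way up) of the tamper: round, 74 mm tall, 0.15 to 0.3 kg, z its axis. Steel foot with a flat face 40 mm across, tapering to a shoulder 32 mm across, 32 mm above the face; above it a red upright handle 22 mm in diameter, 32 to 74 mm above the face. Fingertips resting on the shoulder can push down without slipping. Starts upright on the mat.
- mat_top (a point): Centre of the top face of the round green mat, 90 mm across and 4 mm thick, fixed on the bench.
- cover_rib (a point): Point on the blue cover, half-way up its upright rib, 62 mm above the bench. Rib: 40 mm long across the rails, 10 mm thick along them, 50.5 to 72.5 mm above the bench, on the middle of the cover plate (68 x 76 x 4 mm). Pinch it from above across its 10 mm, or push it. It moves along the cell's -y as the cover closes.
- cover (a joint): How far the cover has been slid from fully open (m): 0 open, 0.105 fully shut at its end stop, over the well, towards the cell's -y. It slides with about 1 N; from about 0.091 the tab climbs the ledge and takes up to about 8 N, and clicks down behind it at about 0.104.
- cover_tab (a joint): Bend (rad) of the flexible blue tab, 27 mm long, at the cover's leading edge: about 0 relaxed, about 0.12 while its nose rides on top of the ledge, about 0 again when it has clicked behind it.
- weight_a: Bystander: small steel calibration weight; origin at the centre of its underside.
- vial_e: Bystander: clear sample vial; origin at the centre of its underside.
- filter_a: Bystander: yellow syringe filter; origin at the centre of its underside.
- timer: Bystander: white countdown timer; origin at the centre of its underside.

How it is judged:
On the way, in this order (a step that is already met when the one before it is completed fails the run):
1. the plate is pressed on the well's floor, level, by the tamper (z of plate_center in the frame of cell below 0.0279 m and angle between plate_center's own z axis and vertical below 0.05 rad and contact force between tamper and plate above 4 N), for 0.1 s.
2. the tamper stands upright on the mat, released, and the catches hold the plate down (horizontal distance between tamper_mid and mat_top below 0.03 m and z of tamper_mid in the frame of mat_top below 0.044 m and angle between each of tamper_mid, plate_center's own z axis and vertical below 0.05 rad and contact force between the fingers and tamper below 0.1 N and z of plate_center in the frame of cell below 0.0305 m and horizontal distance between plate_center and well_mouth below 0.005 m), for 0.1 s.
3. the cover is shut and its tab has clicked behind the ledge, with the plate held down (value of joint cover above 0.102 m and value of joint cover_tab below 0.05 rad and z of plate_center in the frame of cell below 0.0305 m and angle between plate_center's own z axis and vertical below 0.05 rad and horizontal distance between plate_center and well_mouth below 0.005 m), for 0.2 s.
At the end, for the whole second after the job is handed in: Plate under the catches: centre at most 30.5 mm above the bench, within 5 mm of the well's axis, level to 0.05 rad. Cover at least 102 mm along, at rest, tab bent under 0.05 rad. Tamper released, upright to 0.05 rad on the mat, within 30 mm of its centre (all of step 3 and horizontal distance between tamper_mid and mat_top below 0.03 m and z of tamper_mid in the frame of mat_top below 0.044 m and angle between tamper_mid's own z axis and vertical below 0.05 rad and contact force between the fingers and tamper below 0.1 N and velocity of joint cover between -0.01 and 0.01 m/s); the robot touches nothing.
It fails at once if more than 45 N between tamper and plate (contact force between tamper and plate above 45 N).
It fails at once if the fingers touch the plate (contact force between the fingers and plate above 0.5 N).
It fails at once if a bystander (weight, vial, yellow filter or timer) is moved by more than 30 mm (distance of any of weight_a, vial_e, filter_a, timer from where it was at the start of the episode above 0.03 m).
It also fails if it takes over 64 s, if anything falls off the work surface, if the arm or the gripper's body presses on something with over 40 N, if the wrist force passes 120 N, or if a joint passes its speed limit or range.

## Working session

There is one attempt and no reset: what is moved stays moved. The work goes in short steps, Python scripts to look and compute and a tool call to move; the robot and the scene stay as the last step left them, time stands still between calls to the robot, and variables do not carry over. Pictures are saved under pics/ and viewed, about 8 in all and at most 12, crops included, and the job is handed in when it is done.

Besides the shell and the picture viewer there is one more tool, called after "Request:" by a JSON object that holds its "op" and its "data", one argument or row to a line. play_rows: Moves the arm, as the interface text tells. Its arguments: {"type":"object","properties":{"series":{"type":"array","items":{"type":"array","items":{"type":"array","items":{"type":"number"}}}},"newtons":{"type":"number"}},"required":["series"]}

```bash
ls; mkdir -p pics; cat > h.py <<'E'
from rig import bot, imaging
import numpy as np, cv2
def save(name,fn,crop=None,scale=1):
    im,d=imaging.capture(name)
    np.savez('last_'+name,im=im,d=d)
    o=im if crop is None else im[crop[1]:crop[3],crop[0]:crop[2]]
    o=cv2.resize(o,None,fx=scale,fy=scale,interpolation=cv2.INTER_CUBIC)
    cv2.imwrite('pics/'+fn,cv2.cvtColor(o,cv2.COLOR_RGB2BGR)); return im,d
def world(m,u,v,d):
    a=np.array([(u-m['cx'])/m['fx'],(v-m['cy'])/m['fy']]); p=a.copy()
    for _ in range(20): p=a/(1+m['k1']*(p@p))
    R=np.array(m['R']);return R.T@(np.array([p[0],p[1],1])*d-np.array(m['t']))
def ray_z(m,u,v,z):
    c=-np.array(m['R']).T@np.array(m['t']); w=world(m,u,v,1.0)-c
    return c+w*(z-c[2])/w[2]
def cloud(m,d,s=1):
    v,u=np.mgrid[0:400:s,0:640:s]; a=np.stack([(u-m['cx'])/m['fx'],(v-m['cy'])/m['fy']],-1).astype(float); p=a.copy()
    for _ in range(20): p=a/(1+m['k1']*(p**2).sum(-1,keepdims=True))
    dd=d[::s,::s,None]
    c=np.concatenate([p*dd,dd],-1)-np.array(m['t'])
    return c@np.array(m['R'])
E
python3 - <<'E'
from h import *
s=bot.observe(); print(s)
for n in ('scene','side'):
    save(n,n+'0.png'); m=imaging.camera_model(n); print(n,m)
E
```

```text
pics
{'time_s': 0.0, 'q': array([ 1.06189352,  0.47778788,  0.02231889,  1.55646899, -0.01151644,
        1.10928213, -0.08305927]), 'joint_velocities': array([-6.28075363e-05, -1.45537381e-03, -2.24620545e-04, -3.94089735e-04,
        1.65139212e-03,  9.78441866e-04,  1.18427306e-03]), 'effort': array([-4.90156999e-04, -5.96455801e+01,  1.60725642e+00, -2.81198180e+01,
        1.23822250e-02,  9.29090835e-03,  5.05998980e-05]), 'ee_pos': array([ 0.26312576, -0.62095446,  0.23032609]), 'eef_rot': array([ 9.79979047e-01,  1.99098567e-01, -2.34968405e-04, -8.78513127e-04]), 'contact_force': array([-0.66309288,  0.12833627,  0.31459824]), 'wrist_torque': array([ 0.00235432, -0.05448885, -0.00599014]), 'finger_gap': 0.08539274344360064}
scene {'fx': 414.45325340084537, 'fy': 414.45325340084537, 'cx': 319.91288509807083, 'cy': 200.7005973796871, 'k1': -0.060428505475738185, 'R': array([[-0.78272839, -0.62230023, -0.00887019],
       [-0.29253105,  0.38045031, -0.87731588],
       [ 0.54932854, -0.68410524, -0.4798314 ]]), 't': array([0.52967246, 0.18635262, 0.81735081])}
side {'fx': 368.5418791804474, 'fy': 368.5418791804474, 'cx': 318.90552039336353, 'cy': 198.2236209416718, 'k1': -0.04465398208527393, 'R': array([[-0.99683898, -0.077854  , -0.01583654],
       [-0.03397967,  0.59796736, -0.80079986],
       [ 0.07181521, -0.7977304 , -0.59872263]]), 't': array([0.59088017, 0.00954422, 1.02249182])}
```

View pics/scene0.png

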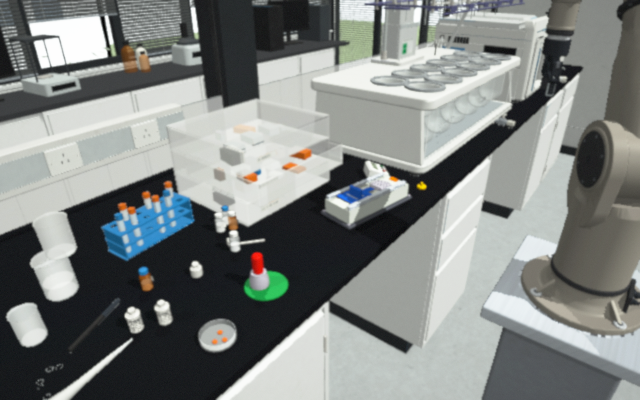

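View pics/side0.png

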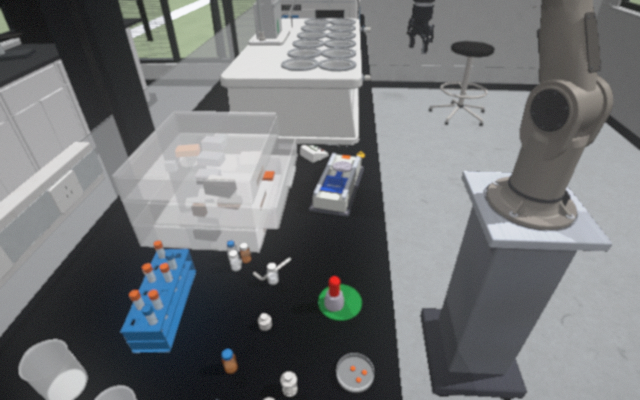

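The scene view shows the red tamper at about (258,270) on the mat (266,286), the cell at (365,198), the yellow filter at (422,186) and the timer at (376,172). The side view shows the tamper at (334,293), the cell at (337,185), the timer at (313,153) and the yellow filter at (361,155).

```bash
python3 - <<'E'
from h import *
for n in ('scene','side'):
    z=np.load('last_%s.npz'%n); im,d=z['im'],z['d']; m=imaging.camera_model(n); P=cloud(m,d)
    hsv=cv2.cvtColor(im,cv2.COLOR_RGB2HSV); H,S,V=[hsv[...,i].astype(int) for i in range(3)]
    def rep(t,k,):
        k=k&(d>0); q=P[k]; print(n,t,k.sum(),np.median(q,0).round(4),q.min(0).round(3),q.max(0).round(3)) if k.sum() else print(n,t,0)
    box=(P[...,0]>.3)&(P[...,0]<1)&(P[...,1]>-.7)&(P[...,1]<.7)
    v,u=np.mgrid[0:400,0:640]
    g=(H>50)&(H<75)&(S>150)&(V>80)&box&(abs(P[...,2]-.004)<.01); rep('mat',g)
    q=P[g][:,:2].astype(np.float32); print(' mat circ',cv2.minEnclosingCircle(q))
    c=(u>320)&(u<412)&(v>158)&(v<225) if n=='scene' else (u>300)&(u<368)&(v>145)&(v<215)
    rep('blue',c&(H>105)&(H<125)&(S>120)&(V>60))
    rep('orange',c&(H<14)&(S>150)&(V>120)); rep('yellow',(H>20)&(H<32)&(S>180)&(V>120)&(u>300)&(u<440)&(v>140)&(v<200))
    red=((H<5)|(H>174))&(S>180)&(V>100)&(abs(u-(258 if n=='scene' else 334))<20)&(abs(v-280)<40); rep('red',red)
    k=c&(P[...,2]>.03)&(P[...,2]<.06)&box; rep('celltop',k); print(cv2.minAreaRect(P[k][:,:2].astype(np.float32)))
    k=c&(P[...,2]>.003)&(P[...,2]<.06)&box; print(cv2.minAreaRect(P[k][:,:2].astype(np.float32)))
E
```

```text
scene mat 726 [0.5075 0.3772 0.0045] [ 0.475  0.323 -0.001] [0.569 0.418 0.008]
 mat circ ((0.5210340619087219, 0.3702549934387207), 0.04930609464645386)
scene blue 309 [0.5458 0.0168 0.0527] [ 0.52  -0.05   0.047] [0.588 0.053 0.075]
scene orange 2 [ 0.5479 -0.1943  0.025 ] [ 0.511 -0.245 -0.   ] [ 0.585 -0.143  0.05 ]
scene yellow 56 [ 0.4711 -0.2259  0.0081] [ 0.459 -0.261 -0.001] [ 0.494 -0.212  0.019]
scene red 225 [0.5278 0.3843 0.0635] [ 0.521  0.298 -0.001] [0.628 0.391 0.08 ]
scene celltop 2212 [ 0.54   -0.0413  0.0485] [ 0.475 -0.259  0.03 ] [0.721 0.084 0.06 ]
((0.6000837683677673, -0.09876595437526703), (0.33617568016052246, 0.2333231419324875), 79.69123840332031)
((0.5981226563453674, -0.11513611674308777), (0.2678062617778778, 0.44042202830314636), 27.51378631591797)
side mat 748 [0.5055 0.3839 0.0036] [ 0.476  0.329 -0.002] [0.565 0.418 0.007]
 mat circ ((0.5188088417053223, 0.37320923805236816), 0.04732535406947136)
side blue 317 [0.5463 0.0177 0.0496] [ 0.516 -0.047  0.046] [0.584 0.052 0.074]
side orange 18 [ 0.5188 -0.1415  0.0466] [ 0.509 -0.238 -0.004] [ 0.529 -0.136  0.05 ]
side yellow 2 [ 0.4656 -0.2242  0.0072] [ 0.465 -0.23   0.006] [ 0.466 -0.219  0.009]
side red 173 [0.5324 0.3872 0.0675] [ 0.523  0.302 -0.003] [0.544 0.392 0.079]
side celltop 1556 [ 0.542  -0.0024  0.0469] [ 0.475 -0.229  0.03 ] [0.67  0.085 0.06 ]
((0.5493165850639343, -0.08223617076873779), (0.17117604613304138, 0.3387708067893982), 12.798890113830566)
((0.5410793423652649, -0.09362928569316864), (0.2069002091884613, 0.37638312578201294), 10.904142379760742)
```

Request:
{"op": "play_rows", "data": {
  "series": [
    [[1,0.75,-0.66,-0.15,0,0,0],[1,0.75,-0.66,-0.15,0,0,0],[1,0.75,-0.66,-0.15,0,0,0],[1,0.75,-0.66,-0.15,0,0,0],[1,0.75,-0.66,-0.15,0,0,0]]
  ]
}}

```text
time_s: 0.52
ee_pos: [0.3502, -0.4395, 0.2612]
eef_rot: [0.98, 0.199, -0.0, -0.0]
contact_force: [1.1, 0.1, -0.5]
finger_gap: 0.0856
```

Request:
{"op": "play_rows", "data": {
  "series": [
    [[1,0.75,-0.66,-0.15,0,0,0],[1,0.75,-0.66,-0.15,0,0,0],[1,0.75,-0.66,-0.15,0,0,0],[1,0.75,-0.66,-0.15,0,0,0],[1,0.75,-0.66,-0.15,0,0,0]]
  ]
}}

```text
time_s: 0.93
ee_pos: [0.4368, -0.2594, 0.2914]
eef_rot: [0.98, 0.199, -0.0, -0.0]
contact_force: [0.7, -0.3, 0.1]
finger_gap: 0.0852
```

Request:
{"op": "play_rows", "data": {
  "series": [
    [[1,0.75,-0.66,-0.15,0,0,0],[1,0.75,-0.66,-0.15,0,0,0],[1,0.75,-0.66,-0.15,0,0,0],[1,0,0,0,0,0,1],[1,0,0,0,0,0,1]]
  ]
}}

```text
time_s: 1.35
ee_pos: [0.4897, -0.1502, 0.3095]
eef_rot: [0.993, 0.114, 0.0, -0.0]
contact_force: [-0.2, -0.8, -0.6]
finger_gap: 0.0857
```

Request:
{"op": "play_rows", "data": {
  "series": [
    [[1,0,0,0,0,0,1],[1,0,0,0,0,0,1],[1,0,0,0,0,0,1],[1,0,0,0,0,0,1],[1,0,0,0,0,0,0.5]]
  ]
}}

```text
time_s: 1.77
ee_pos: [0.4882, -0.1533, 0.3089]
eef_rot: [0.996, -0.085, -0.0, -0.0]
contact_force: [-0.4, -0.5, 0.9]
finger_gap: 0.0855
```

```bash
cat >> h.py <<'E'
from scipy.spatial.transform import Rotation as Ro
def pose():
    s=bot.observe(); R=Ro.from_quat(s['eef_rot']).as_matrix()
    print('t',round(s['time_s'],2),'pos',s['ee_pos'].round(4),'yaw',np.degrees(np.arctan2(R[1,0],R[0,0])).round(2),'tilt',R[:2,2].round(4),'F',s['contact_force'].round(1),'gap',round(s['finger_gap'],4)); return s,R
def go(target,yaw=None):
    s,R=pose(); d=R.T@(np.array(target)-s['ee_pos'])/0.04; print('units',d.round(2),'rows>=',round(np.linalg.norm(d)/1.03,1))
    if yaw is not None: print('turn z units',((np.degrees(np.arctan2(R[1,0],R[0,0]))-yaw)/5).round(2))
E
python3 - <<'E'
from h import *
pose(); m=imaging.camera_model('wrist'); print(m); save('wrist','w0.png'); np.savez('wm0',**m); print(m['R'],m['t'])
E
```

```text
t 1.77 pos [ 0.4882 -0.1533  0.3089] yaw -9.79 tilt [-0.0009  0.0002] F [-0.4 -0.5  0.9] gap 0.0855
{'fx': 295.06647738686945, 'fy': 295.06647738686945, 'cx': 321.6667454720321, 'cy': 198.61451632528613, 'k1': 0.001777677621128732, 'R': array([[-1.69813346e-01, -9.85476014e-01, -6.72982641e-04],
       [-9.38435653e-01,  1.61498992e-01,  3.05379438e-01],
       [-3.00835426e-01,  5.24890550e-02, -9.52230511e-01]]), 't': array([-0.06635896,  0.41974951,  0.60752052])}
[[-1.69813346e-01 -9.85476014e-01 -6.72982641e-04]
 [-9.38435653e-01  1.61498992e-01  3.05379438e-01]
 [-3.00835426e-01  5.24890550e-02 -9.52230511e-01]] [-0.06635896  0.41974951  0.60752052]
```

View pics/w0.png

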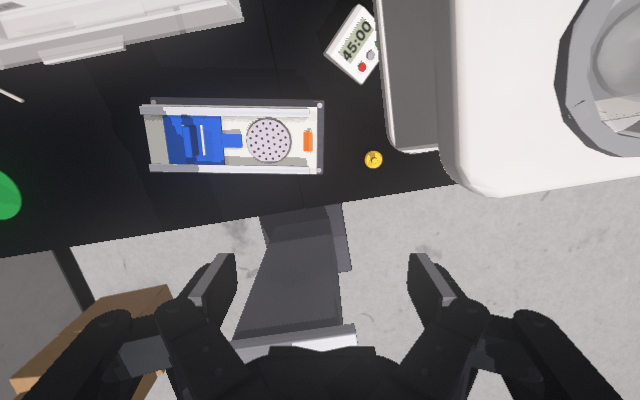

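The wrist view shows the plate centred at about (268,140), the orange ledge at (307,140), the blue cover spanning x 165–222, the yellow filter at (373,159) and the timer at (355,43). The rail ends are at about (145,110) and (150,170).

```bash
python3 - <<'E'
from h import *
z=np.load('last_wrist.npz'); im,d=z['im'],z['d']; m=dict(np.load('wm0.npz')); P=cloud(m,d)
hsv=cv2.cvtColor(im,cv2.COLOR_RGB2HSV); H,S,V=[hsv[...,i].astype(int) for i in range(3)]
v,u=np.mgrid[0:400,0:640]; c=(u>140)&(u<330)&(v>92)&(v<182)
k=c&(H>105)&(H<125)&(S>120)&(V>60)
for lo,hi in ((.04,.056),(.066,.085)):
    kk=k&(P[...,2]>lo)&(P[...,2]<hi); q=P[kk]; print('blue',lo,kk.sum(),np.median(q,0).round(4),cv2.minAreaRect(q[:,:2].astype(np.float32)))
k=c&(H<14)&(S>150)&(V>120); print('orange',k.sum(),u[k].mean(),v[k].mean(),P[k].mean(0).round(4),ray_z(m,u[k].mean(),v[k].mean(),.048).round(4))
# plate disc: depth z ~.049, pinkish grey
k=c&(abs(u-268)<28)&(abs(v-140)<28)&(V<235)&(S<60)&(P[...,2]>.044)
print('z',np.median(P[c&(abs(u-268)<12)&(abs(v-140)<12)],0).round(4))
g=cv2.cvtColor(im,cv2.COLOR_RGB2GRAY)[105:175,230:310]; g=cv2.GaussianBlur(cv2.resize(g,None,fx=4,fy=4,interpolation=cv2.INTER_CUBIC),(9,9),0)
print(cv2.HoughCircles(g,cv2.HOUGH_GRADIENT,1,50,param1=100,param2=20,minRadius=70,maxRadius=110)[0][0]/4+np.array([230,105,0]))
print(ray_z(m,268,140,.049).round(4))
# foot plate: all above bench in cell region
k=(P[...,2]>.004)&(u>135)&(u<330)&(v>90)&(v<182); 
r=cv2.minAreaRect(P[k][:,:2].astype(np.float32)); print('foot',r)
k=c&(P[...,2]>.05)&(P[...,2]<.062)&(S<60); print('rails',cv2.minAreaRect(P[k][:,:2].astype(np.float32)))
E
```

```text
blue 0.04 2498 [0.5471 0.0035 0.0495] ((0.5464656352996826, -0.00045068562030792236), (0.10141538828611374, 0.06431929767131805), 79.06871032714844)
blue 0.066 281 [0.5499 0.0108 0.071 ] ((0.5493491291999817, 0.011725125834345818), (0.01077246479690075, 0.03919539228081703), 80.10955047607422)
orange 148 307.4527027027027 141.02027027027026 [ 0.5221 -0.138   0.0502] [ 0.5219 -0.1379  0.048 ]
z [ 0.5321 -0.0856  0.0478]
[267.625      141.625       21.97500038]
[ 0.5323 -0.086   0.049 ]
foot ((0.540483295917511, -0.03679531812667847), (0.24870531260967255, 0.10979615896940231), 79.40440368652344)
rails ((0.541205644607544, -0.03224869817495346), (0.21689842641353607, 0.08597878366708755), 79.39065551757812)
```

Request:
{"op": "play_rows", "data": {
  "series": [
    [[1,-0.2,-0.93,0,0,0,0],[1,-0.2,-0.93,0,0,0,0],[1,-0.2,-0.93,0,0,0,0],[1,-0.2,-0.93,0,0,0,0],[1,-0.2,-0.93,0,0,0,0]]
  ]
}}

```text
time_s: 2.23
ee_pos: [0.4793, 0.0383, 0.3092]
eef_rot: [0.997, -0.083, -0.0, 0.0]
contact_force: [1.1, -0.3, 0.0]
finger_gap: 0.0855
```

Request:
{"op": "play_rows", "data": {
  "series": [
    [[1,-0.2,-0.93,0,0,0,0],[1,-0.2,-0.93,0,0,0,0],[1,-0.2,-0.93,0,0,0,0],[1,-0.2,-0.93,0,0,0,0],[1,-0.2,-0.93,0,0,0,0]]
  ]
}}

```text
time_s: 2.65
ee_pos: [0.4708, 0.2283, 0.3092]
eef_rot: [0.997, -0.083, 0.0, 0.0]
contact_force: [0.1, -0.1, 0.4]
finger_gap: 0.0855
```

Request:
{"op": "play_rows", "data": {
  "series": [
    [[1,-0.2,-0.93,0,0,0,0],[1,-0.2,-0.93,0.4,0,0,0],[1,-0.2,-0.93,0.4,0,0,0],[1,-0.2,-0.93,0.4,0,0,0],[1,0,0,0,0,0,0]]
  ]
}}

```text
time_s: 3.07
ee_pos: [0.4597, 0.3858, 0.2576]
eef_rot: [0.997, -0.078, -0.003, -0.001]
contact_force: [-0.8, -0.4, -1.0]
finger_gap: 0.0854
```

```bash
python3 - <<'E'
from h import *
pose(); m=imaging.camera_model('wrist'); np.savez('wm1',**m); im,d=save('wrist','w1.png'); P=cloud(m,d)
hsv=cv2.cvtColor(im,cv2.COLOR_RGB2HSV); H,S,V=[hsv[...,i].astype(int) for i in range(3)]
k=((H<5)|(H>174))&(S>150)&(V>80)&(d>0)&(P[...,2]>.02)&(P[...,2]<.1)
q=P[k]; print('red',k.sum(),np.median(q,0).round(4),q.min(0).round(3),q.max(0).round(3))
t=q[q[:,2]>.072]; print('top',len(t),cv2.minEnclosingCircle(t[:,:2].astype(np.float32)),np.median(t,0))
k=(H>50)&(H<75)&(S>120)&(V>60)&(d>0)&(abs(P[...,2]-.004)<.01); q=P[k]; print('mat',cv2.minEnclosingCircle(q[:,:2].astype(np.float32)),q.mean(0))
E
```

```text
t 3.07 pos [0.4597 0.3858 0.2576] yaw -8.93 tilt [-0.0063  0.0019] F [-0.8 -0.4 -1. ] gap 0.0854
red 316 [0.5339 0.381  0.0763] [0.524 0.371 0.071] [0.544 0.391 0.079]
top 313 ((0.5337914228439331, 0.3810960650444031), 0.010348809882998466) [0.53391612 0.38105786 0.076272  ]
mat ((0.5213521718978882, 0.37418410181999207), 0.045531440526247025) [0.52002719 0.37182006 0.00270754]
```

View pics/w1.png

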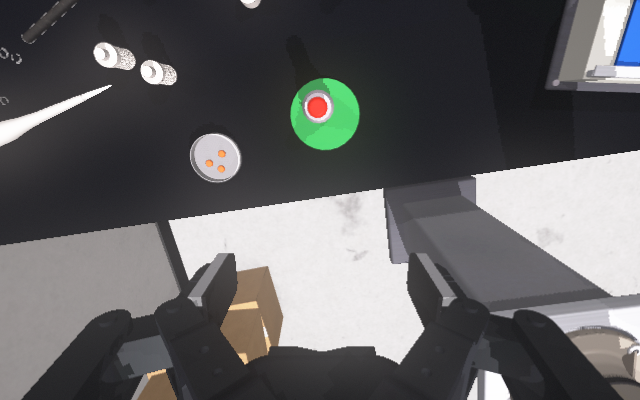

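The tamper's red top is at (317,107) on the mat at (325,114), with the dish at (216,157) well away. Next I go above it.

```bash
python3 - <<'E'
from h import *
go([.5338,.381,.14],-10)
E
```

```text
t 3.12 pos [0.4613 0.3825 0.2587] yaw -9.07 tilt [-0.0049 -0.0001] F [-0.3 -0.8  0.7] gap 0.0855
units [ 1.81 -0.25  2.96] rows>= 3.4
turn z units 0.19
```

Request:
{"op": "play_rows", "data": {
  "series": [
    [[1,0.45,-0.06,0.74,0,0,0.1],[1,0.45,-0.06,0.74,0,0,0.1],[1,0.45,-0.06,0.74,0,0,0],[1,0.45,-0.06,0.74,0,0,0],[1,0,0,0,0,0,0]]
  ]
}}

```text
time_s: 3.53
ee_pos: [0.5387, 0.3695, 0.1361]
eef_rot: [0.996, -0.094, -0.002, 0.004]
contact_force: [0.5, -1.1, -2.1]
finger_gap: 0.0855
```

Request:
{"op": "play_rows", "data": {
  "series": [
    [[1,0,0,0,0,0,0],[1,0,0,0,0,0,0]]
  ]
}}

```text
time_s: 3.7
ee_pos: [0.537, 0.3756, 0.1441]
eef_rot: [0.996, -0.092, 0.0, -0.0]
contact_force: [-0.3, 0.7, 0.5]
finger_gap: 0.0852
```

```bash
python3 - <<'E'
from h import *
go([.5338,.381,.038],-10)
s,R=pose(); print('turn xy units to level', (R.T@np.cross(R[:,2],[0,0,-1])/np.radians(5)).round(3))
E
```

```text
t 3.7 pos [0.537  0.3756 0.1441] yaw -10.54 tilt [0.0005 0.0008] F [-0.3  0.7  0.5] gap 0.0852
units [-0.1  -0.12  2.65] rows>= 2.6
turn z units -0.11
t 3.7 pos [0.537  0.3756 0.1441] yaw -10.54 tilt [0.0005 0.0008] F [-0.3  0.7  0.5] gap 0.0852
turn xy units to level [-0.01  -0.004  0.   ]
```

Request:
{"op": "play_rows", "data": {
  "series": [
    [[1,-0.1,-0.12,0,0,0,0],[1,0,0,0.66,0,0,0],[1,0,0,0.66,0,0,0],[1,0,0,0.66,0,0,0],[1,0,0,0.55,0,0,0]]
  ]
}}

```text
time_s: 4.12
ee_pos: [0.5335, 0.3824, 0.0426]
eef_rot: [0.996, -0.091, 0.001, -0.001]
contact_force: [-0.0, -0.0, -0.4]
finger_gap: 0.0854
```

Request:
{"op": "play_rows", "data": {
  "series": [
    [[1,0,0,0,0,0,0],[1,0,0,0,0,0,0],[1,0,0,0,0,0,0]]
  ]
}}

```text
time_s: 4.37
ee_pos: [0.5345, 0.3826, 0.0443]
eef_rot: [0.996, -0.091, 0.001, -0.001]
contact_force: [-0.8, 0.4, 1.1]
finger_gap: 0.0855
```

```bash
python3 - <<'E'
from h import *
go([.5338,.381,.038],-10)
E
```

```text
t 4.37 pos [0.5345 0.3826 0.0443] yaw -10.49 tilt [0.0026 0.0025] F [-0.8  0.4  1.1] gap 0.0855
units [-0.01  0.04  0.16] rows>= 0.2
turn z units -0.1
```

Request:
{"op": "play_rows", "data": {
  "series": [
    [[1,0,0.04,0.16,0,0,0],[1,0,0,0,0,0,0],[0.5,0,0,0,0,0,0],[0.3,0,0,0,0,0,0],[0.2,0,0,0,0,0,0]]
  ],
  "newtons": 60
}}

```text
time_s: 4.78
ee_pos: [0.5339, 0.3795, 0.0357]
eef_rot: [0.996, -0.092, 0.0, -0.0]
contact_force: [-0.2, 0.4, -0.1]
finger_gap: 0.0512
```

Request:
{"op": "play_rows", "data": {
  "series": [
    [[0,0,0,0,0,0,0],[0,0,0,0,0,0,0],[0,0,0,0,0,0,0],[0,0,0,0,0,0,0],[0,0,0,0,0,0,0]]
  ]
}}

```text
time_s: 5.2
ee_pos: [0.5342, 0.3799, 0.0363]
eef_rot: [0.996, -0.092, 0.001, -0.0]
contact_force: [-0.1, -0.4, 5.6]
finger_gap: 0.0209
```

```bash
python3 - <<'E'
from h import *
go([.5338,.381,.12],-10)
E
```

```text
t 5.2 pos [0.5342 0.3799 0.0363] yaw -10.54 tilt [0.0012 0.0008] F [-0.1 -0.4  5.6] gap 0.0209
units [-0.01 -0.03 -2.09] rows>= 2.0
turn z units -0.11
```

Request:
{"op": "play_rows", "data": {
  "series": [
    [[0,0,0,-0.6,0,0,0],[0,0,0,-0.9,0,0,0],[0,0,0,-0.9,0,0,0],[0,0,0,-0.7,0,0,0],[0,0,0.4,0,0,0,0]]
  ]
}}

```text
time_s: 5.62
ee_pos: [0.5326, 0.3698, 0.1664]
eef_rot: [0.996, -0.09, 0.004, -0.005]
contact_force: [1.5, 2.1, -0.7]
finger_gap: 0.0208
```

Request:
{"op": "play_rows", "data": {
  "series": [
    [[0,0.18,0.9,0,0,0,0],[0,0.18,0.95,0,0,0,0],[0,0.18,0.95,0,0,0,0],[0,0.18,0.95,0,0,0,0],[0,0.18,0.95,0,0,0,0]]
  ]
}}

```text
time_s: 6.03
ee_pos: [0.5311, 0.1704, 0.1591]
eef_rot: [0.996, -0.092, -0.0, 0.0]
contact_force: [1.1, -1.5, -1.4]
finger_gap: 0.0206
```

Request:
{"op": "play_rows", "data": {
  "series": [
    [[0,0.18,0.95,0,0,0,0],[0,0.18,0.95,0,0,0,0],[0,0.18,0.95,0,0,0,0],[0,0.18,0.95,0,0,0,0],[0,0.18,0.95,0,0,0,0]]
  ]
}}

```text
time_s: 6.45
ee_pos: [0.5318, -0.023, 0.1593]
eef_rot: [0.996, -0.092, -0.0, 0.0]
contact_force: [0.8, -0.3, -0.9]
finger_gap: 0.0204
```

Request:
{"op": "play_rows", "data": {
  "series": [
    [[0,0.18,0.95,0,0,0,0],[0,0.1,0.5,0,0,0,0],[0,0,0,0,0,0,0],[0,0,0,0,0,0,0],[0,0,0,0,0,0,0]]
  ]
}}

```text
time_s: 6.87
ee_pos: [0.5326, -0.0792, 0.1592]
eef_rot: [0.996, -0.091, -0.0, -0.0]
contact_force: [0.1, 0.1, -0.2]
finger_gap: 0.0206
```

```bash
python3 - <<'E'
from h import *
go([.5315,-.0862,.10],-10.6)
im,d=save('side','s1.png',(290,100,390,230),4)
z=np.load('last_scene.npz')
im2,d2=imaging.capture('scene'); a=cv2.resize(im2[120:230,310:440],None,fx=4,fy=4,interpolation=cv2.INTER_CUBIC)
b=cv2.imread('pics/s1.png'); h=max(a.shape[0],b.shape[0]); o=np.zeros((h,a.shape[1]+b.shape[1],3),np.uint8); o[:b.shape[0],:b.shape[1]]=b; o[:a.shape[0],b.shape[1]:]=a[...,::-1]
o=o[:, :]; o=cv2.resize(o,None,fx=.85,fy=.85); cv2.imwrite('pics/both1.png',o); print(o.shape)
E
```

```text
t 6.87 pos [ 0.5326 -0.0792  0.1592] yaw -10.49 tilt [-0.0002  0.0007] F [ 0.1  0.1 -0.2] gap 0.0206
units [0.   0.18 1.48] rows>= 1.4
turn z units 0.02
(442, 782, 3)
```

View pics/both1.png

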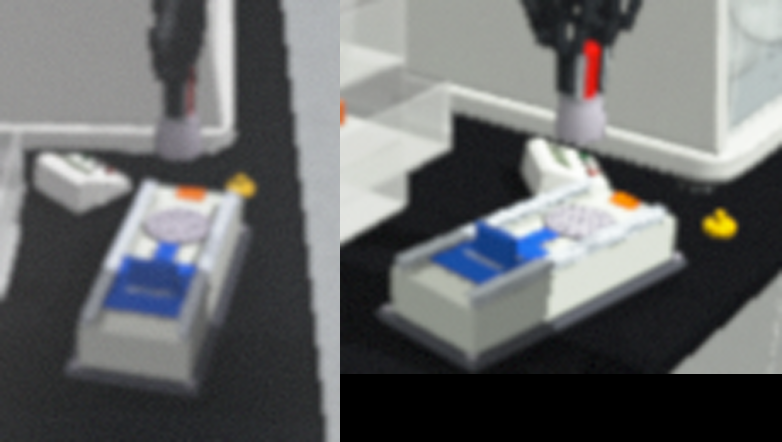

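The tamper hangs upright in the gripper in both views (side at about (180,135), scene at (580,115)), and the plate lies directly below it.

Request:
{"op": "play_rows", "data": {
  "series": [
    [[0,0,0.18,0.4,0,0,0],[0,0,0,0.6,0,0,0],[0,0,0,0.55,0,0,0],[0,0,0,0,0,0,0],[0,0,0,0,0,0,0]]
  ]
}}

```text
time_s: 7.38
ee_pos: [0.5307, -0.0858, 0.0967]
eef_rot: [0.996, -0.091, -0.001, -0.0]
contact_force: [0.5, 0.3, -1.7]
finger_gap: 0.0203
```

Request:
{"op": "play_rows", "data": {
  "series": [
    [[0,0,0,0,0,0,0],[0,0,0,0,0,0,0]]
  ]
}}

```text
time_s: 7.55
ee_pos: [0.5327, -0.0867, 0.0988]
eef_rot: [0.996, -0.091, 0.001, -0.0]
contact_force: [0.2, -0.6, -2.7]
finger_gap: 0.0203
```

```bash
python3 - <<'E'
from h import *
go([.5315,-.0862,.084],-10.6)
s,R=pose(); print('turn xy units to level', (R.T@np.cross(R[:,2],[0,0,-1])/np.radians(5)).round(3))
E
```

```text
t 7.55 pos [ 0.5327 -0.0867  0.0988] yaw -10.49 tilt [ 0.0026 -0.0001] F [ 0.2 -0.6 -2.7] gap 0.0203
units [-0.03 -0.01  0.37] rows>= 0.4
turn z units 0.02
t 7.55 pos [ 0.5327 -0.0867  0.0988] yaw -10.49 tilt [ 0.0026 -0.0001] F [ 0.2 -0.6 -2.7] gap 0.0203
turn xy units to level [-0.004 -0.03  -0.   ]
```

Request:
{"op": "play_rows", "data": {
  "series": [
    [[0,-0.02,0,0.1,0,0,0],[0,0,0,0.1,0,0,0],[0,0,0,0.1,0,0,0],[0,0,0,0.07,0,0,0],[0,0,0,0,0,0,0]]
  ]
}}

```text
time_s: 7.97
ee_pos: [0.5301, -0.0871, 0.0818]
eef_rot: [0.996, -0.092, -0.001, -0.0]
contact_force: [0.3, 0.3, -2.2]
finger_gap: 0.0205
```

Request:
{"op": "play_rows", "data": {
  "series": [
    [[0,0,0,0.05,0,0,0],[0,0,0,0.05,0,0,0],[0,0,0,0.05,0,0,0],[0,0,0,0.05,0,0,0],[0,0,0,0,0,0,0]]
  ]
}}

```text
time_s: 8.38
ee_pos: [0.5312, -0.0872, 0.0748]
eef_rot: [0.996, -0.092, 0.001, 0.0]
contact_force: [-0.3, 0.6, 1.6]
finger_gap: 0.0205
```

```bash
python3 - <<'E'
from h import *
go([.5315,-.0862,.063],-10.6)
E
```

```text
t 8.38 pos [ 0.5312 -0.0872  0.0748] yaw -10.54 tilt [ 0.001  -0.0002] F [-0.3  0.6  1.6] gap 0.0205
units [ 0.   -0.03  0.29] rows>= 0.3
turn z units 0.01
```

Request:
{"op": "play_rows", "data": {
  "series": [
    [[0,0,0,0.04,0,0,0],[0,0,0,0.04,0,0,0],[0,0,0,0.04,0,0,0],[0,0,0,0.04,0,0,0],[0,0,0,0,0,0,0]]
  ]
}}

```text
time_s: 8.8
ee_pos: [0.5312, -0.0871, 0.068]
eef_rot: [0.996, -0.092, 0.0, -0.0]
contact_force: [0.5, -1.7, 0.4]
finger_gap: 0.0206
```

Request:
{"op": "play_rows", "data": {
  "series": [
    [[0,0,0,0.03,0,0,0],[0,0,0,0.03,0,0,0],[0,0,0,0.03,0,0,0],[0,0,0,0,0,0,0]]
  ]
}}

```text
time_s: 9.13
ee_pos: [0.531, -0.0871, 0.0644]
eef_rot: [0.996, -0.092, 0.0, -0.0]
contact_force: [2.5, -0.7, 2.8]
finger_gap: 0.0205
```

Request:
{"op": "play_rows", "data": {
  "series": [
    [[0,0,0,0.03,0,0,0],[0,0,0,0.03,0,0,0],[0,0,0,0,0,0,0]]
  ]
}}

```text
time_s: 9.38
ee_pos: [0.5311, -0.0871, 0.0633]
eef_rot: [0.996, -0.092, 0.0, 0.0]
contact_force: [-2.8, 0.1, 16.2]
finger_gap: 0.0206
```

Request:
{"op": "play_rows", "data": {
  "series": [
    [[0,0,0,0.03,0,0,0],[0,0,0,0,0,0,0]]
  ]
}}

```text
time_s: 9.55
ee_pos: [0.5312, -0.0871, 0.0632]
eef_rot: [0.996, -0.092, 0.0, 0.001]
contact_force: [-5.3, -0.6, 28.5]
finger_gap: 0.0205
```

Request:
{"op": "play_rows", "data": {
  "series": [
    [[0,0,0,0,0,0,0],[0,0,0,0,0,0,0]]
  ]
}}

```text
time_s: 9.72
ee_pos: [0.5311, -0.0871, 0.0632]
eef_rot: [0.996, -0.092, 0.001, 0.001]
contact_force: [-6.3, -0.1, 27.1]
finger_gap: 0.0203
```

Request:
{"op": "play_rows", "data": {
  "series": [
    [[0,0,0,-0.1,0,0,0],[0,0,0,-0.1,0,0,0],[0,0,0,-0.2,0,0,0],[0,0,0,-0.3,0,0,0],[0,0,0,-0.4,0,0,0]]
  ]
}}

```text
time_s: 10.13
ee_pos: [0.5291, -0.0869, 0.1046]
eef_rot: [0.996, -0.092, -0.002, -0.0]
contact_force: [0.0, -1.2, -1.2]
finger_gap: 0.0207
```

Request:
{"op": "play_rows", "data": {
  "series": [
    [[0,0,0,-0.7,0,0,0],[0,0,0,-0.7,0,0,0],[0,-0.18,-0.6,0,0,0,0],[0,-0.18,-0.95,0,0,0,0],[0,-0.18,-0.95,0,0,0,0]]
  ]
}}

```text
time_s: 10.55
ee_pos: [0.5275, 0.0149, 0.162]
eef_rot: [0.996, -0.094, 0.0, 0.0]
contact_force: [0.0, 1.1, -1.3]
finger_gap: 0.0205
```

```bash
python3 - <<'E'
from h import *
pose()
im,d=save('scene','s2.png',(310,150,430,230),5); m=imaging.camera_model('scene'); P=cloud(m,d)
k=np.hypot(P[...,0]-.5312,P[...,1]+.0865)<.022; k&=P[...,2]<.06; q=P[k]; print(len(q),np.median(q,0))
A=np.c_[q[:,:2]-[.5312,-.0865],np.ones(len(q))]; print(np.linalg.lstsq(A,q[:,2],rcond=None)[0])
E
```

```text
t 10.55 pos [0.5275 0.0149 0.162 ] yaw -10.76 tilt [ 0.0008 -0.0007] F [ 0.   1.1 -1.3] gap 0.0205
126 [ 0.53454593 -0.08820702 -0.81834855]
[11.09487166 -6.61242296 -0.62154542]
```

View pics/s2.png

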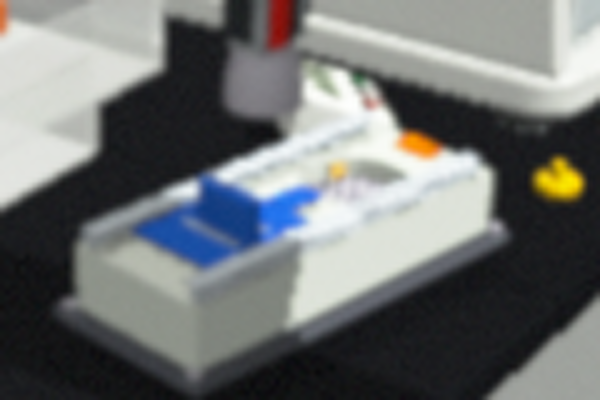

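The plate now lies deep in the well at (350,185) in the crop, a brass catch shows at (335,172), and nothing else has moved. Next I return the tamper.

Request:
{"op": "play_rows", "data": {
  "series": [
    [[0,-0.2,-0.95,0,0,0,0],[0,-0.2,-0.95,0,0,0,0],[0,-0.2,-0.95,0,0,0,0],[0,-0.2,-0.95,0,0,0,0],[0,-0.2,-0.95,0,0,0,0]]
  ]
}}

```text
time_s: 11.02
ee_pos: [0.5225, 0.2106, 0.1613]
eef_rot: [0.996, -0.092, -0.0, 0.0]
contact_force: [1.5, 0.2, -2.5]
finger_gap: 0.0204
```

Request:
{"op": "play_rows", "data": {
  "series": [
    [[0,-0.2,-0.95,0,0,0,0],[0,-0.2,-0.95,0,0,0,0],[0,-0.2,-0.95,0,0,0,0],[0,-0.2,-0.7,0,0,0,0],[0,0,-0.3,0.3,0,0,0]]
  ]
}}

```text
time_s: 11.43
ee_pos: [0.5179, 0.3737, 0.1516]
eef_rot: [0.996, -0.089, 0.0, -0.003]
contact_force: [0.8, 1.0, -0.9]
finger_gap: 0.0203
```

Request:
{"op": "play_rows", "data": {
  "series": [
    [[0,0,0,0.6,0,0,0],[0,0,0,0.6,0,0,0],[0,0,0,0.6,0,0,0],[0,0,0,0.4,0,0,0],[0,0,0,0,0,0,0]]
  ]
}}

```text
time_s: 11.85
ee_pos: [0.5175, 0.3642, 0.0572]
eef_rot: [0.996, -0.092, -0.003, 0.003]
contact_force: [0.6, -0.7, -1.8]
finger_gap: 0.0203
```

Request:
{"op": "play_rows", "data": {
  "series": [
    [[0,0,0,0,0,0,0],[0,0,0,0,0,0,0],[0,0,0,0,0,0,0]]
  ]
}}

```text
time_s: 12.1
ee_pos: [0.5206, 0.3673, 0.0627]
eef_rot: [0.996, -0.092, 0.001, -0.001]
contact_force: [-0.4, -1.2, -0.6]
finger_gap: 0.0204
```

```bash
python3 - <<'E'
from h import *
go([.5213,.3742,.036],-10.6)
s,R=pose(); print('turn xy units to level', (R.T@np.cross(R[:,2],[0,0,-1])/np.radians(5)).round(3))
z=np.load('last_scene.npz'); d=z['d'];m=imaging.camera_model('scene');P=cloud(m,d); P[d==0]=9
k=np.hypot(P[...,0]-.5312,P[...,1]+.0865)<.022; q=P[k&(P[...,2]<.06)]; print(len(q),np.median(q,0).round(4),np.std(q[:,2]))
E
```

```text
t 12.1 pos [0.5206 0.3673 0.0627] yaw -10.54 tilt [0.0019 0.0016] F [-0.4 -1.2 -0.6] gap 0.0204
units [-0.02 -0.17  0.67] rows>= 0.7
turn z units 0.01
t 12.1 pos [0.5206 0.3673 0.0627] yaw -10.54 tilt [0.0019 0.0016] F [-0.4 -1.2 -0.6] gap 0.0204
turn xy units to level [-0.023 -0.019 -0.   ]
126 [ 0.5345 -0.0882 -0.8183] 0.3825206589660752
```

Request:
{"op": "play_rows", "data": {
  "series": [
    [[0,0,-0.1,0.15,0,0,0],[0,0,-0.07,0.15,0,0,0],[0,0,0,0.15,0,0,0],[0,0,0,0.1,0,0,0],[0,0,0,0.05,0,0,0]]
  ]
}}

```text
time_s: 12.52
ee_pos: [0.5206, 0.373, 0.0363]
eef_rot: [0.996, -0.092, -0.0, 0.001]
contact_force: [-5.6, -5.3, 17.4]
finger_gap: 0.0203
```

Request:
{"op": "play_rows", "data": {
  "series": [
    [[0,0,0,0.05,0,0,0],[0,0,0,0,0,0,0]]
  ]
}}

```text
time_s: 12.68
ee_pos: [0.5206, 0.373, 0.0363]
eef_rot: [0.996, -0.092, -0.0, 0.001]
contact_force: [-5.3, -5.0, 13.8]
finger_gap: 0.021
```

```bash
python3 - <<'E'
from h import *
go([.5213,.3742,.0363],-10.6)
E
```

```text
t 12.68 pos [0.5206 0.373  0.0363] yaw -10.54 tilt [-0.0005 -0.0017] F [-5.3 -5.  13.8] gap 0.021
units [ 0.01 -0.03  0.  ] rows>= 0.0
turn z units 0.01
```

Standing. I ease the load off, then open and rise.

Request:
{"op": "play_rows", "data": {
  "series": [
    [[0,0,0,-0.04,0,0,0],[0,0,0,0,0,0,0],[0.3,0,0,0,0,0,0],[0.6,0,0,0,0,0,0],[1,0,0,0,0,0,0]]
  ]
}}

```text
time_s: 13.1
ee_pos: [0.5212, 0.3732, 0.0363]
eef_rot: [0.996, -0.092, 0.0, -0.0]
contact_force: [-0.1, -0.1, -0.6]
finger_gap: 0.0489
```

Request:
{"op": "play_rows", "data": {
  "series": [
    [[1,0,0,0,0,0,0],[1,0,0,0,0,0,0],[1,0,0,0,0,0,0],[1,0,0,0,0,0,0],[1,0,0,0,0,0,0]]
  ]
}}

```text
time_s: 13.52
ee_pos: [0.5211, 0.3732, 0.0365]
eef_rot: [0.996, -0.092, 0.0, -0.0]
contact_force: [-0.6, 0.1, 0.5]
finger_gap: 0.0856
```

Request:
{"op": "play_rows", "data": {
  "series": [
    [[1,0,0,-0.4,0,0,0],[1,0,0,-0.7,0,0,0],[1,0,0,-0.9,0,0,0],[1,0,0,-0.9,0,0,0],[1,0,0.2,-0.5,0,0,0]]
  ]
}}

```text
time_s: 13.93
ee_pos: [0.5203, 0.3683, 0.1769]
eef_rot: [0.996, -0.091, 0.002, -0.002]
contact_force: [0.1, 1.1, -0.3]
finger_gap: 0.0852
```

```bash
python3 - <<'E'
from h import *
go([.5493,.0115,.16],-10.6)
im,d=save('side','s3.png',(300,130,380,330),3)
for n in ('side','scene'):
    if n=='scene': im,d=save(n,'s3b.png')
    m=imaging.camera_model(n); P=cloud(m,d); P[d==0]=9
    hsv=cv2.cvtColor(im,cv2.COLOR_RGB2HSV); H,S,V=[hsv[...,i].astype(int) for i in range(3)]
    k=((H<5)|(H>174))&(S>150)&(V>80)&(P[...,2]>.02)&(P[...,2]<.1)&(abs(P[...,1]-.37)<.05); q=P[k]; print(n,'red',k.sum(),np.median(q,0).round(4),q.max(0).round(3),q.min(0).round(3))
    k=(np.hypot(P[...,0]-.5312,P[...,1]+.0865)<.022)&(P[...,2]>0)&(P[...,2]<.06); q=P[k]; 
    if len(q)>5:
        A=np.c_[q[:,:2]-[.5312,-.0865],np.ones(len(q))]; print('plate',len(q),np.median(q,0).round(4),np.linalg.lstsq(A,q[:,2],rcond=None)[0].round(4))
E
```

```text
t 13.93 pos [0.5203 0.3683 0.1769] yaw -10.44 tilt [0.0038 0.0046] F [ 0.1  1.1 -0.3] gap 0.0852
units [2.33 8.64 0.38] rows>= 8.7
turn z units 0.03
side red 167 [0.5204 0.3814 0.0694] [0.531 0.385 0.078] [0.511 0.366 0.04 ]
scene red 212 [0.5143 0.3787 0.0645] [0.528 0.385 0.08 ] [0.509 0.365 0.039]
plate 33 [ 0.5396 -0.0895  0.0343] [-0.0401  0.0019  0.0343]
```

View pics/s3.png

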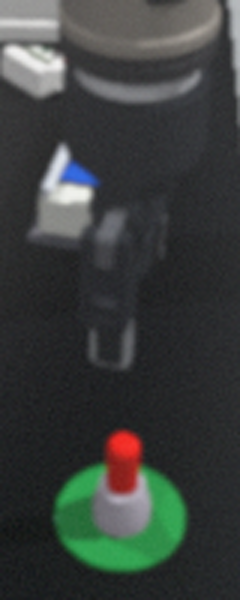

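The tamper stands upright and released on the mat (about (122,500) in the crop). Depth puts the plate top at about 34 mm, so the catches are holding it. Now I move behind the cover's rib with the fingers shut.

Request:
{"op": "play_rows", "data": {
  "series": [
    [[1,0.26,0.88,0,0,0,0],[0,0.26,0.88,0,0,0,0],[0,0.26,0.88,0,0,0,0],[0,0.26,0.88,0,0,0,0],[0,0.26,0.88,0,0,0,0]]
  ]
}}

```text
time_s: 14.45
ee_pos: [0.538, 0.1809, 0.1716]
eef_rot: [0.996, -0.092, -0.001, 0.0]
contact_force: [0.5, 1.1, 0.0]
finger_gap: 0.0384
```

Request:
{"op": "play_rows", "data": {
  "series": [
    [[0,0.26,0.88,0,0,0,0],[0,0.26,0.88,0,0,0,0],[0,0.26,0.88,0,0,0,0],[0,0.25,0.6,0.4,0,0,0],[0,0,0.2,0.5,0,0,0]]
  ]
}}

```text
time_s: 14.87
ee_pos: [0.5558, 0.0338, 0.1365]
eef_rot: [0.995, -0.095, 0.002, 0.001]
contact_force: [0.4, 0.0, -1.0]
finger_gap: 0.0004
```

Request:
{"op": "play_rows", "data": {
  "series": [
    [[0,0,0,0.5,0,0,0],[0,0,0,0.3,0,0,0],[0,0,0,0,0,0,0],[0,0,0,0,0,0,0],[0,0,0,0,0,0,0]]
  ]
}}

```text
time_s: 15.28
ee_pos: [0.5544, 0.041, 0.1052]
eef_rot: [0.996, -0.091, 0.001, -0.0]
contact_force: [0.6, 0.2, 0.2]
finger_gap: 0.0001
```

```bash
python3 - <<'E'
from h import *
go([.555,.043,.058],-10.6)
E
```

```text
t 15.28 pos [0.5544 0.041  0.1052] yaw -10.46 tilt [0.0011 0.0006] F [0.6 0.2 0.2] gap 0.0001
units [ 0.   -0.05  1.18] rows>= 1.1
turn z units 0.03
```

Request:
{"op": "play_rows", "data": {
  "series": [
    [[0,0,-0.2,0.2,0,0,0],[0,0,0,0.25,0,0,0],[0,0,0,0.25,0,0,0],[0,0,0,0.25,0,0,0],[0,0,0,0.2,0,0,0]]
  ]
}}

```text
time_s: 15.7
ee_pos: [0.5547, 0.0477, 0.0569]
eef_rot: [0.996, -0.092, -0.001, 0.0]
contact_force: [-0.4, -0.9, -0.7]
finger_gap: -0.0
```

Request:
{"op": "play_rows", "data": {
  "series": [
    [[0,0,0,0,0,0,0],[0,0,0,0,0,0,0],[0,0,0,0,0,0,0]]
  ]
}}

```text
time_s: 15.95
ee_pos: [0.5555, 0.0478, 0.0586]
eef_rot: [0.996, -0.092, 0.0, -0.0]
contact_force: [0.5, -0.6, 0.6]
finger_gap: -0.0001
```

```bash
python3 - <<'E'
from h import *
go([.555,.043,.0585],-10.6)
save('scene','s4.png',(310,130,430,230),5)
E
```

```text
t 15.95 pos [0.5555 0.0478 0.0586] yaw -10.54 tilt [0.0001 0.    ] F [ 0.5 -0.6  0.6] gap -0.0001
units [0.01 0.12 0.  ] rows>= 0.1
turn z units 0.01
```

View pics/s4.png

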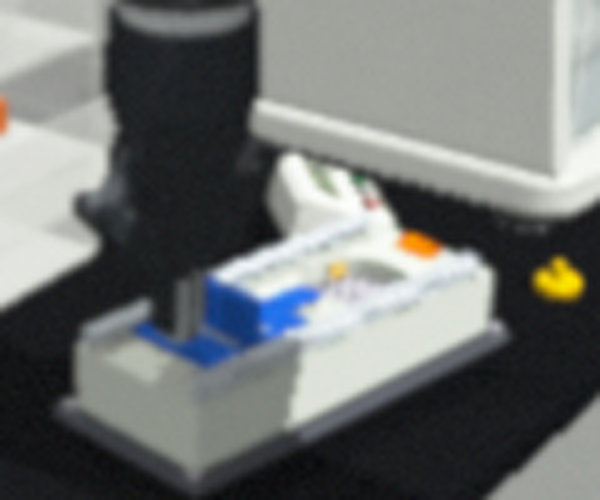

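Fingers at (185,305) in the crop stand between the rails behind the blue rib (225,300). I push along the tool's +y.

Request:
{"op": "play_rows", "data": {
  "series": [
    [[0,0,0.2,0,0,0,0],[0,0,0.2,0,0,0,0],[0,0,0.3,0,0,0,0],[0,0,0.3,0,0,0,0],[0,0,0.3,0,0,0,0]]
  ]
}}

```text
time_s: 16.42
ee_pos: [0.5457, -0.0047, 0.0588]
eef_rot: [0.996, -0.092, 0.0, -0.0]
contact_force: [0.8, 2.3, 1.5]
finger_gap: 0.0002
```

Request:
{"op": "play_rows", "data": {
  "series": [
    [[0,0,0.3,0,0,0,0],[0,0,0.3,0,0,0,0],[0,0,0.2,0,0,0,0],[0,0,0.1,0,0,0,0],[0,0,0,0,0,0,0]]
  ]
}}

```text
time_s: 16.83
ee_pos: [0.5388, -0.0405, 0.0583]
eef_rot: [0.996, -0.093, -0.0, 0.0]
contact_force: [-0.2, -0.5, -1.1]
finger_gap: 0.0
```

```bash
python3 - <<'E'
from h import *
s,R=pose(); print('along',(s['ee_pos'][:2]-[.5405,-.0368])@[.184,.983],'across',(s['ee_pos'][:2]-[.5405,-.0368])@[.983,-.184])
im,d=imaging.capture('scene'); m=imaging.camera_model('scene'); P=cloud(m,d); P[d==0]=9
hsv=cv2.cvtColor(im,cv2.COLOR_RGB2HSV); H,S,V=[hsv[...,i].astype(int) for i in range(3)]
k=(H>105)&(H<125)&(S>120)&(V>60)&(abs(P[...,0]-.54)<.06)&(abs(P[...,1]+.03)<.15)&(P[...,2]>.04)&(P[...,2]<.09)
for a in (0,.06): q=P[k&(P[...,2]>a)]; l=(q[:,:2]-[.5405,-.0368])@[.184,.983]; print(len(q),np.percentile(l,[2,50,98]).round(4))
E
```

```text
t 16.83 pos [ 0.5388 -0.0405  0.0583] yaw -10.66 tilt [-0.0007 -0.0008] F [-0.2 -0.5 -1.1] gap 0.0
along -0.0039139179308557625 across -0.0010005357583742326
208 [-0.0785 -0.0153  0.0159]
31 [-0.0278 -0.0183  0.0095]
```

Request:
{"op": "play_rows", "data": {
  "series": [
    [[0,0,0.15,0,0,0,0],[0,0,0.15,0,0,0,0],[0,0,0.12,0,0,0,0],[0,0,0.1,0,0,0,0],[0,0,0.1,0,0,0,0]]
  ]
}}

```text
time_s: 17.3
ee_pos: [0.5348, -0.0614, 0.0585]
eef_rot: [0.996, -0.091, 0.0, -0.001]
contact_force: [0.3, 9.3, -0.9]
finger_gap: 0.0001
```

Request:
{"op": "play_rows", "data": {
  "series": [
    [[0,0,0.06,0,0,0,0],[0,0,0.06,0,0,0,0],[0,0,0.06,0,0,0,0],[0,0,0,0,0,0,0]]
  ]
}}

```text
time_s: 17.63
ee_pos: [0.5334, -0.0691, 0.0585]
eef_rot: [0.996, -0.092, 0.0, -0.001]
contact_force: [0.0, 4.7, -0.3]
finger_gap: 0.0005
```

```bash
python3 - <<'E'
from h import *
s,R=pose(); print('along',(s['ee_pos'][:2]-[.5405,-.0368])@[.184,.983])
E
```

```text
t 17.63 pos [ 0.5334 -0.0691  0.0585] yaw -10.51 tilt [0.0003 0.0016] F [ 0.   4.7 -0.3] gap 0.0005
along -0.03306622833142455
```

Request:
{"op": "play_rows", "data": {
  "series": [
    [[0,0,0.06,0,0,0,0],[0,0,0.05,0,0,0,0],[0,0,0,0,0,0,0]]
  ]
}}

```text
time_s: 17.88
ee_pos: [0.5333, -0.0695, 0.0586]
eef_rot: [0.996, -0.09, 0.001, -0.003]
contact_force: [1.5, 14.3, -2.3]
finger_gap: -0.0003
```

Request:
{"op": "play_rows", "data": {
  "series": [
    [[0,0,0.05,0,0,0,0],[0,0,0.05,0,0,0,0],[0,0,0,0,0,0,0]]
  ]
}}

```text
time_s: 18.13
ee_pos: [0.5332, -0.0698, 0.0586]
eef_rot: [0.996, -0.089, 0.001, -0.005]
contact_force: [1.8, 21.1, -2.8]
finger_gap: -0.0001
```

Hard stop at 21 N, after a 9 N hump and then a drop. I back off along +y, rise and look.

Request:
{"op": "play_rows", "data": {
  "series": [
    [[0,0,-0.2,0,0,0,0],[0,0,-0.2,0,0,0,0],[0,0,0,-0.4,0,0,0],[0,0,0,-0.8,0,0,0],[0,0,0,-0.9,0,0,0]]
  ]
}}

```text
time_s: 18.55
ee_pos: [0.533, -0.0637, 0.1418]
eef_rot: [0.996, -0.092, -0.002, 0.0]
contact_force: [1.3, -0.9, 0.7]
finger_gap: 0.0
```

Request:
{"op": "play_rows", "data": {
  "series": [
    [[0,-0.6,-0.5,-0.5,0,0,0],[0,-0.6,-0.5,-0.5,0,0,0],[0,-0.6,-0.5,-0.5,0,0,0],[0,0,0,0,0,0,0],[0,0,0,0,0,0,0]]
  ]
}}

```text
time_s: 18.97
ee_pos: [0.4751, 0.0097, 0.2039]
eef_rot: [0.996, -0.091, 0.002, 0.001]
contact_force: [1.2, -1.3, 0.2]
finger_gap: -0.0001
```

```bash
python3 - <<'E'
from h import *
pose(); m=imaging.camera_model('wrist'); im,d=imaging.capture('wrist'); P=cloud(m,d); P[d==0]=9
hsv=cv2.cvtColor(im,cv2.COLOR_RGB2HSV); H,S,V=[hsv[...,i].astype(int) for i in range(3)]
k=(H>105)&(H<125)&(S>120)&(V>60)&(abs(P[...,0]-.54)<.07)&(abs(P[...,1]+.05)<.2)&(P[...,2]>.03)&(P[...,2]<.09)
rel=(P[...,:2]-[.5405,-.0368])@np.array([.184,.983])
for a,b in ((.03,.06),(.064,.09)): kk=k&(P[...,2]>a)&(P[...,2]<b); print(a,kk.sum(),np.percentile(rel[kk],[1,50,99]).round(4),P[kk].mean(0).round(4))
kk=k&(rel<-.085); print('tab rel/z'); 
for r0 in np.arange(-.125,-.085,.006):
    j=kk&(rel>r0)&(rel<r0+.006); print(r0.round(3),j.sum(),P[j][:,2].mean().round(4) if j.any() else None)
ko=(H<14)&(S>150)&(V>120)&(abs(rel+.107)<.02)&(P[...,2]<.07); print('orange',ko.sum(),np.percentile(rel[ko],[1,50,99]) if ko.any() else 0)
v,u=np.where(k); print(u.min(),u.max(),v.min(),v.max())
x0,x1,y0,y1=max(u.min()-40,0),min(u.max()+70,640),max(v.min()-60,0),min(v.max()+40,400)
o=cv2.resize(im[y0:y1,x0:x1],None,fx=3,fy=3,interpolation=cv2.INTER_CUBIC); print(o.shape,x0,y0); cv2.imwrite('pics/w5.png',o[:600,:800,::-1])
im,d=save('side','s5.png')
m=imaging.camera_model('side'); P=cloud(m,d); P[d==0]=9; hsv=cv2.cvtColor(im,cv2.COLOR_RGB2HSV)
k=((hsv[...,0]<5)|(hsv[...,0]>174))&(hsv[...,1]>150)&(P[...,2]>.04)&(P[...,2]<.1)&(abs(P[...,1]-.37)<.05); q=P[k]; print('tamper',q.min(0).round(3),q.max(0).round(3))
E
```

```text
t 18.97 pos [0.4751 0.0097 0.2039] yaw -10.45 tilt [ 0.003  -0.0017] F [ 1.2 -1.3  0.2] gap -0.0001
0.03 4934 [-0.1108 -0.0532 -0.0126] [ 0.5316 -0.0904  0.0494]
0.064 568 [-0.0538 -0.0482 -0.0443] [ 0.532  -0.0846  0.0705]
tab rel/z
-0.125 0 None
-0.119 6 0.049
-0.113 115 0.0499
-0.107 119 0.05
-0.101 118 0.0502
-0.095 119 0.0501
-0.089 199 0.0494
orange 67 [-0.10657937 -0.10132531 -0.09697366]
370 477 75 144
(507, 651, 3) 330 15
tamper [0.511 0.367 0.04 ] [0.531 0.386 0.078]
```

View pics/w5.png

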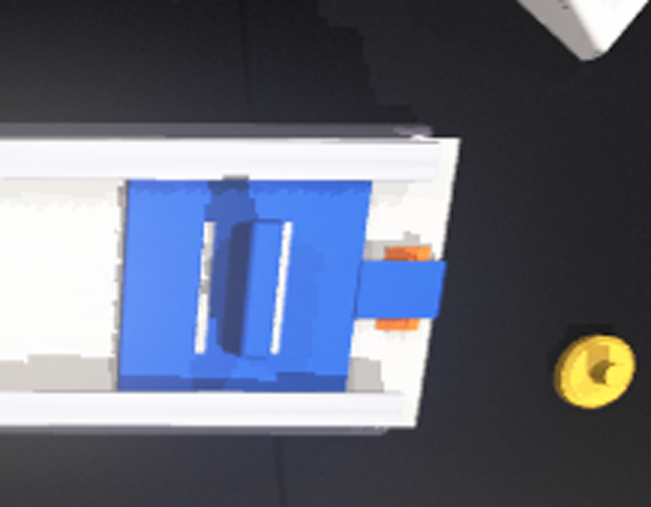

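The cover lies over the well with the tab (400,290) across the orange ledge. The tab is flat: its height is 50 mm all along, where riding the ledge would raise its tip by 3 mm. The rib's travel measures only about 98 mm, so I check it from the same viewpoint as the first wrist picture.

Request:
{"op": "play_rows", "data": {
  "series": [
    [[0,0.21,0.79,-0.52,0,0,0],[0,0.21,0.79,-0.52,0,0,0],[0,0.21,0.79,-0.52,0,0,0],[0,0.21,0.79,-0.52,0,0,0],[0,0.21,0.79,-0.52,0,0,0]]
  ]
}}

```text
time_s: 19.48
ee_pos: [0.4868, -0.157, 0.3065]
eef_rot: [0.996, -0.093, -0.001, 0.0]
contact_force: [0.4, 1.0, -1.2]
finger_gap: -0.0001
```

Request:
{"op": "play_rows", "data": {
  "series": [
    [[0,0,0,0,0,0,0],[0,0,0,0,0,0,0],[0,0,0,0,0,0,0],[0,0,0,0,0,0,0],[0,0,0,0,0,0,0]]
  ]
}}

```text
time_s: 19.9
ee_pos: [0.487, -0.1523, 0.3054]
eef_rot: [0.996, -0.091, -0.001, -0.0]
contact_force: [-0.6, -0.1, 1.2]
finger_gap: 0.0
```

```bash
python3 - <<'E'
from h import *
pose(); m1=imaging.camera_model('wrist'); im1,d1=save('wrist','w6.png'); m0=dict(np.load('wm0.npz')); im0=cv2.imread('pics/w0.png')[...,::-1].copy()
P=cloud(m1,d1)
for im,m in ((im0,m0),(im1,m1)):
    Z=np.full((400,640),.0505,np.float32)
    v,u=np.mgrid[0:400,0:640]; R=np.array(m['R']); c=-R.T@np.array(m['t'])
    w=cloud(m,np.ones((400,640),np.float32))-c; X=c+w*((.0505-c[2])/w[...,2])[...,None]
    al=(X[...,:2]-[.5405,-.0368])@np.array([.184,.983]); ac=(X[...,:2]-[.5405,-.0368])@np.array([.983,-.184])
    hsv=cv2.cvtColor(im,cv2.COLOR_RGB2HSV); H,S,V=[hsv[...,i].astype(int) for i in range(3)]
    k=(H>105)&(H<125)&(S>120)&(V>60)&(abs(ac)<.045)&(abs(al)<.14)
    rows=[r for r in range(400) if (k[r]&(abs(ac[r])>.02)).sum()>15]
    q=[[al[r][k[r]].min(),al[r][k[r]].max()] for r in rows if abs(np.median(ac[r][k[r]]))>.022]
    t=k&(abs(ac)<.006)
    ko=(H<14)&(S>150)&(V>120)&(abs(al+.107)<.02)&(abs(ac)<.03)
    print('plate edges lead,trail',np.median(q,0).round(4),len(q),'tab tip',np.percentile(al[t],[.5,99.5]).round(4),'ledge',np.percentile(al[ko],[2,98]).round(4))
E
```

```text
t 19.9 pos [ 0.487  -0.1523  0.3054] yaw -10.43 tilt [-0.002   0.0008] F [-0.6 -0.1  1.2] gap 0.0
plate edges lead,trail [0.0117 0.0857] 15 tab tip [-0.0141  0.0858] ledge [-0.1077 -0.0982]
plate edges lead,trail [-0.0868 -0.0133] 15 tab tip [-0.1126 -0.0131] ledge [-0.1074 -0.0981]
```

The second look agrees with the cover being shut:

- **Position:** the plate edges give a centre at -50 mm, exactly over the well. The tab tip at -113 mm is beyond the ledge top at -107 mm, so the cover was probably parked about 6 mm off fully open.
- **Forces:** a 9 N hump, then a drop, then a hard stop at 21 N. That and the flat tab fit a click.

I hand in.

```bash
python3 -c "
from h import *
pose(); print(bot.sign_off())"
```

```text
t 19.95 pos [ 0.4871 -0.1524  0.3056] yaw -10.43 tilt [-0.0016  0.0007] F [-0.3  0.8  0.1] gap 0.0003
the job is handed in; nothing more can be done
None
```

I pressed the plate down with the tamper, stood the tamper back on the mat, slid the cover shut and handed in at about 20 s. The sign-off gives no verdict. One check, the cover's travel, disagreed with the target.

- **Plate:** It bottomed out with about 30 N on it, under the 45 N limit. Afterwards a rough depth reading put its top face at 34 mm, where about 32.5 mm would mean held by the catches. That reading showed a slope of about 0.04 rad, from only 33 points. I could see one of the three brass catches in the picture.
- **Tamper:** It stands upright and released close to the mat's centre, confirmed by picture and depth.
- **Cover:** I pushed it with closed fingers. The force rose to about 9 N, dropped, then met a hard stop at 21 N. The tab lies flat, its tip about 6 mm past the ledge's top edge, and the cover is centred over the well.
- **Travel check that disagreed:** The cover's measured travel was only about 98.5 to 99 mm, not 102 to 105 mm. I think it was parked about 6 mm off fully open, because the tab position, hard stop and flat tab all fit fully shut. I did not confirm that directly.

I saw none of the bystanders move, though I did not re-measure their positions. At hand-in the arm was clear of everything.

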